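Put the stray sole on its stack and lay the awl in the tool tray

ROBOT

A 6-joint arm with a two-finger parallel gripper is mounted at the origin on the work surface. World frame = base frame: x ahead of the robot, y to its left, z up, the work surface at z = 0. Lengths are in m, angles in rad, forces in N, time in s.
With the tool pointing down it reaches from about 0.425 to 0.95 m from the base axis. Payload 14.7 kg.
Tool frame: the origin (TCP) lies at the very end of the fingers, on their centre line; the grasp point (between the pads) lies 19 mm behind it; z points along the fingers, y is the line along which they close (so a half turn about z gives the same grasp; the last joint's range is limited). The gripper opens to 85 mm and grips with 20 to 120 N. Pads are 22 mm wide; open, the fingers measure 114 mm over their backs; the gripper's body (76 mm by 85 mm) begins 54 mm behind the grasp point. The pads swing forward as they close: fully open they stand 13 mm farther back than shut.
Start: joints at [1.301, 0.48, 1.596, -0, 1.065, -0.047], TCP at [0.144, 0.634, 0.231] pointing down, gripper open.
Joint ranges: [-2.75, 2.75], [-0.82, 2.05], [0.23, 2.67], [-1.56, 4.7], [0.09, 2.69], [-2.92, 2.92]. Speed limits (rad/s): [1.89, 1.89, 2.39, 3.01, 3.01, 3.01].

INTERFACE

Orientations are given as a unit quaternion [x, y, z, w].
In Python, from workcell import arm, camera, get_calibration, workorder gives the robot as it stands.
- The arm moves only by the tool apply_moves, never from a script. Its arguments are lists of equal length, an entry for each row: "offset": the shift along the tool's x, y, z in m, a list of three; "angular": the turn, a rotation vector about the tool's x, y, z in rad, a list of three; "grip": the gripper's target within -1 to 1 (shut at 1, half-way at 0, fully open at -1). A call has 1 to 20 rows; each row shifts and turns the commanded pose from where the row before left it, along the tool's axes as they then stand; what a row does not reach is not made up. A row lasts 1/8 s, in which the tool goes at most 62.5 mm and 10.7 degrees, less where a joint would pass 70% of its speed; a pose out of reach is approached as far as the arm can. A call with a gripper value outside its range is refused whole. The fingers move at their own pace and stop on an object; "grip_force" is the grip in N (left out, the last holds). Time passes only in rows, so rows that do not move let the fingers close. It gives the time, the measured TCP pose, the force, the opening and the grip force at its end, in the units of the state.
- arm.get_obs(): the state, without advancing time (a new reading comes with each control period).
- camera(name): name is "scene" or "top" or "wrist"; returns (picture, depth): 384x512x3 uint8, red, green, blue; 384x512 float32, m along the optical axis (not along the pixel's ray), 0 where there is no reading.
- get_calibration(name): a dict with "vertical_fov" (degrees; the focal length in pixels is half the picture's height over the tangent of half this angle, whatever the lens; pixels are square), "cx", "cy" (the principal point, pixels), "R" (3x3) and "t" (3): a world point X has camera coordinates R X + t. Camera axes: x right, y down, z forward; pixel columns grow to the right and rows downward; lengths in m; the calibration is good to about 2 mm. A picture is of the moment at which its call begins: read the wrist's pose just before it. get_calibration takes no time and is no camera call; for the wrist camera it gives the pose at the moment of the call.
- workorder.job_done(): hands the job in; it is judged then, once.
The state is a dict: "time_s": time; "joints": joint angles; "joint_velocities": joint speeds; "joint_torque": joint torques, N m; "position": TCP position; "tool_rot": TCP orientation; "wrist_force": force on the tool from outside, world axes, zero at the start; "moment": the same for the moment, N m; "opening": finger opening in m; "finger_force": force on a finger pad.
Only numpy, scipy, OpenCV 4.12 (cv2) and the standard library are available. Lean on these libraries where they do the work, as an engineer would, in place of code of your own. Each camera call takes 0.05 s, during which the arm holds its last target. There are 200 camera calls.

TASK

Tidy the sole-stitching bench: put the sole that lies across the tool tray on top of the low stack of three soles beside the tray, lined up with the stack and with its toe pointing the same way, and pull the red-handled awl out of the leaning tool holder and lay it flat inside the tray with its handle at the yellow end. Set both down gently, letting go only when they rest or nearly so (do not drop or throw the awl down), and leave the other tools in the holder and everything else on the bench where they are.

Things in the scene. Friction and masses are not known exactly. Their poses are not given: they have to be found in the camera images.
- sole: Loose black rubber shoe sole, 175 long, 22 thick, lying flat across the tray's two long rims at the start (underside 35 above the bench), about 0.2 kg. Origin: centre of its underside; x points to the toe, z up. Width 66 in the forefoot (x from 25 to 87), 50 at the waist (x from -35 to 25; the place to grasp, fingers closing along y), 56 at the heel (x from -90 to -35).
- sole_toe (a point): Point near the toe of the loose sole, 85 along its x axis from its origin, on its underside.
- stack: Fixed low stack of three like black soles, 66 high, same outline as the loose sole; it stands either to the left or to the right of the tray. Origin: centre of its underside; x points to its toe, z up.
- stack_top (a point): Centre of the stack's top face, 66 above the bench: the loose sole's origin belongs here.
- stack_toe (a point): Point near the toe on the stack's top face, 85 along the stack's x axis.
- tray: Fixed open aluminium tool tray, 240 (x) by 90 (y), 35 high, walls and floor 5 thick, inside 230 by 80. Origin: centre of its underside; the end at its +x (always the end farther from the robot) is marked with a yellow band; z up.
- holder: Fixed wooden tool holder on the other side of the tray from the stack; base 130 (x) by 190 (y). Origin: centre of its underside. Its block (180 wide, 40 thick, 93 high) leans 40 degrees from vertical to the holder's +x (away from the robot) and has three 13 square open pockets side by side at y = -66, 0, 66: mouths at x = 30, z = 80, 80 deep along the lean.
- awl: Loose awl, 172 long, 0.12 kg: red square handle 26 by 26 by 100, round steel shank 9 in diameter by 72. Origin on the axis at the handle's shoulder; z along the handle to its butt (shank at -z); x, y square to the handle's faces. Starts in a pocket, shank in, shoulder on the mouth, leaning 40 to 45 degrees to the holder's +x; sits loosely, slides out along its own axis; grasp its two y faces.
- awl_tip (a point): Tip of the awl's shank, on its axis, 72 below the shoulder.
- awl_butt (a point): End of the awl's red handle, on its axis, 100 above the shoulder.
- rasp: Neighbouring tool in the holder, with black square handle 26 by 26 by 92 and the same shank and origin as the awl. Leave alone.
- scraper: Neighbouring tool in the holder, with pale wooden square handle 26 by 26 by 104 and the same shank and origin as the awl. Leave alone.
- glue_can: Loose yellow can with a white label, 66 in diameter, 110 high; origin at the centre of its underside. Leave alone.
- dye_jar: Loose amber jar, 60 in diameter, 85 high; origin at the centre of its underside. Leave alone.
- thread: Loose blue thread spool, 44 in diameter, 60 high, upright; origin at the centre of its underside. Leave alone.
- hammer: Loose hammer, 200 long, lying towards the far side of the bench. Leave alone.
Things that resemble listed ones, but are neither listed nor needed, are in the scene too. Of the things that look like the stack, the smaller one is meant.

How it is judged:
By the outcome, as a careful person would: the job done as asked, in the order asked, and still so for the second after the job is handed in, with the robot touching nothing.
It also fails if it takes over 66 s, if anything falls off the work surface, if the arm or the gripper's body presses on something with over 40 N, if the wrist force passes 120 N, or if a joint passes its speed limit or range.

## Working session

There is one attempt and no reset: what is moved stays moved. The work goes in short steps, Python scripts to look and compute and a tool call to move; the robot and the scene stay as the last step left them, time stands still between calls to the robot, and variables do not carry over. Pictures are saved under pics/ and viewed, at most 13 in all, crops included, and the job is handed in when it is done.

Besides the shell and the picture viewer there is one more tool, called as name(argument=value, ...) on one line, values as JSON. apply_moves: Moves the arm, as the interface text tells. Its arguments: {"type":"object","properties":{"offset":{"type":"array","items":{"type":"array","items":{"type":"number"}}},"angular":{"type":"array","items":{"type":"array","items":{"type":"number"}}},"grip":{"type":"array","items":{"type":"number"}},"grip_force":{"type":"number"}},"required":["offset","angular","grip"]}

```bash
mkdir -p pics; ls; cat > h.py <<'E'
import numpy as np, cv2
from workcell import arm, camera, get_calibration, workorder
from scipy.spatial.transform import Rotation as R
def snap(n,f):
    c=get_calibration(n); p,d=camera(n); np.savez(f'pics/{f}.npz',p=p,d=d,R=c['R'],t=c['t'],f=192/np.tan(np.radians(c['vertical_fov'])/2),cx=c['cx'],cy=c['cy'])
    cv2.imwrite(f'pics/{f}.png',cv2.resize(p[:,:,::-1],None,fx=1.5,fy=1.5)); return c
def cloud(f):
    z=np.load(f'pics/{f}.npz'); d=z['d']; v,u=np.mgrid[:384,:512]
    P=np.stack([(u-z['cx'])/z['f']*d,(v-z['cy'])/z['f']*d,d],-1)
    return (P-z['t'])@z['R'],z['p'],d
E
python3 - <<'E'
from h import *
for n in ('scene','top'):
    c=snap(n,n+'0'); print(c)
print(arm.get_obs())
E
```

```text
pics
{'vertical_fov': 46.045693986379206, 'cx': 256.53466282972556, 'cy': 193.7506495842907, 'R': array([[-0.82271791,  0.56842226, -0.00560195],
       [ 0.34906066,  0.49739322, -0.79420189],
       [-0.44865566, -0.65535954, -0.60762815]]), 't': array([ 0.42345565, -0.10886447,  1.66567512])}
{'vertical_fov': 53.67822997526602, 'cx': 263.4841766618137, 'cy': 195.75036107913232, 'R': array([[-0.02672616, -0.99924611, -0.02815878],
       [-0.98713019,  0.03082412, -0.15691995],
       [ 0.15766962,  0.02360251, -0.98720981]]), 't': array([0.06505569, 0.55402593, 1.10425432])}
{'time_s': 0.1, 'joints': array([ 1.30135600e+00,  4.80759221e-01,  1.59682464e+00,  1.06668439e-05,
        1.06509651e+00, -4.65880392e-02]), 'joint_velocities': array([-8.36682056e-05, -1.59345638e-03, -1.19409590e-03, -6.98134939e-04,
        4.07345160e-04,  1.06435636e-03]), 'joint_torque': array([ 1.28297590e-03, -9.52244210e+01, -4.31042004e+01, -3.11495342e-04,
        5.22428658e-03, -9.91741132e-06]), 'position': array([0.1435264 , 0.63357065, 0.23073786]), 'tool_rot': array([ 1.11198268e-01,  9.93798093e-01, -5.36347667e-04, -9.01863264e-05]), 'wrist_force': array([-0.34409746,  0.71573159,  0.75749072]), 'moment': array([-0.01466848, -0.01573728, -0.01520828]), 'finger_force': 0.0, 'opening': 0.0856553586019638}
```

View pics/top0.png

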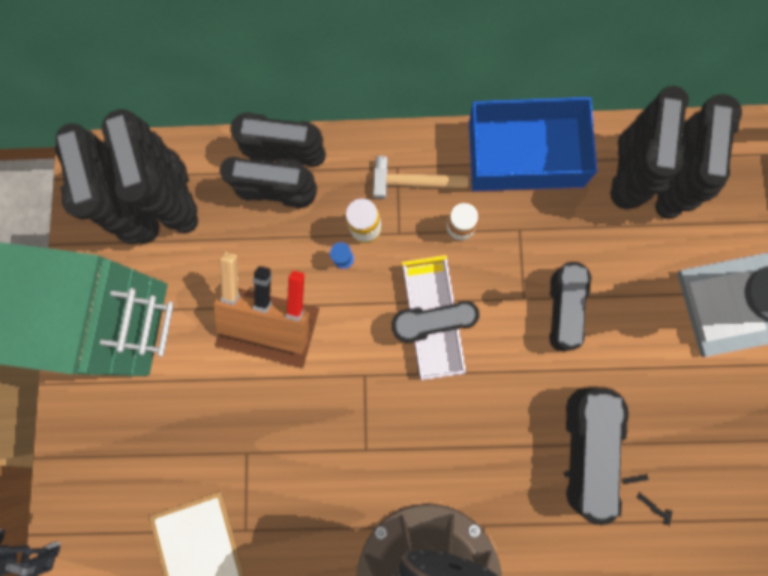

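View pics/scene0.png

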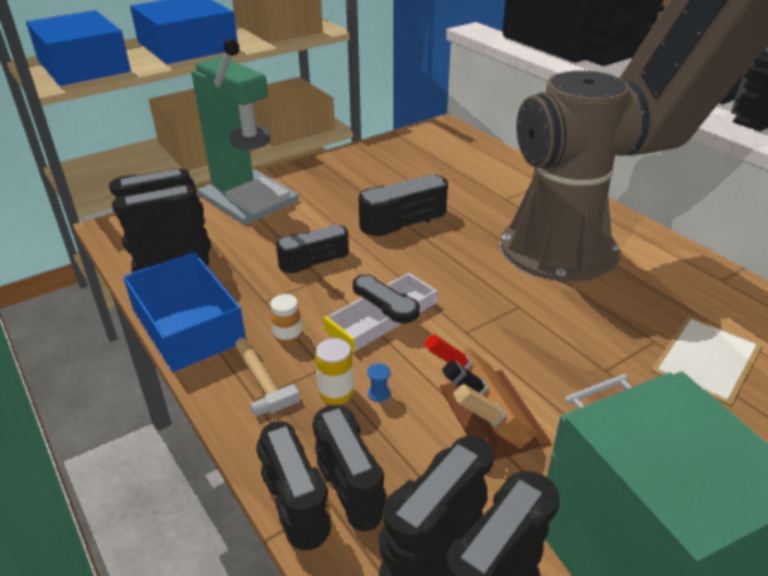

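Seen in the top view: tray (435,318) with its yellow end at (425,266), loose sole across it at (435,320), and holder (265,315) with the red awl at (296,292). There are two stack candidates: (570,305), smaller and beside the tray, and (600,455), larger. The smaller one fits the description, and I'll confirm it with a crop and the depth.

```bash
python3 - <<'E'
from h import *
P,p,d=cloud('top0')
a=p[160:260,255:425,::-1]; cv2.imwrite('pics/c1.png',cv2.resize(a,None,fx=4.6,fy=4.6,interpolation=cv2.INTER_CUBIC))
def seg(u0,u1,v0,v1,zl,zh,name,dark=True):
    Q=P[v0:v1,u0:u1]; C=p[v0:v1,u0:u1].astype(int)
    m=(d[v0:v1,u0:u1]>0)&(Q[...,2]>zl)&(Q[...,2]<zh)
    q=Q[m]; r=cv2.minAreaRect((q[:,:2]*1000).astype(np.float32)); print(name,m.sum(),'z',np.median(q[:,2]).round(4),np.round(r[0]),np.round(r[1]),round(r[2],1))
    c=np.array(r[0])/1000; bp=cv2.boxPoints(r)/1000; e=[bp[1]-bp[0],bp[2]-bp[1]]; e=max(e,key=np.linalg.norm); e/=np.linalg.norm(e); n=np.array([-e[1],e[0]])
    s=(q[:,:2]-c)@e; w=(q[:,:2]-c)@n
    print(' axis',e.round(4)); 
    for k in np.arange(-.09,.09,.015):
        mm=(s>=k)&(s<k+.015)
        if mm.sum()>3: print('  %.3f w %.1f mid %.1f'%(k,np.ptp(w[mm])*1000,(w[mm].max()+w[mm].min())*500),end=';')
    print()
seg(255,325,190,235,.048,.075,'sole')
seg(360,400,170,240,.058,.085,'stack')
seg(370,425,255,350,.05,.3,'bigstack')
# tray
Q=P[165:260,262:315];m=(Q[...,2]>.028)&(Q[...,2]<.042);q=Q[m];print('tray rim',cv2.minAreaRect((q[:,:2]*1000).astype(np.float32)))
m=(Q[...,2]>.0)&(Q[...,2]<.012);print('floorz',np.median(Q[...,2][m]))
hs=cv2.cvtColor(p,cv2.COLOR_RGB2HSV)
for f in('top0','scene0'):
    P,p,d=cloud(f);h=cv2.cvtColor(p,cv2.COLOR_RGB2HSV)
    m=((h[...,0]<6)|(h[...,0]>174))&(h[...,1]>200)&(h[...,2]>90)&(d>0)&(P[...,2]>.04)&(P[...,2]<.25)&(P[...,0]>.2)
    q=P[m];c=q.mean(0);_,s,V=np.linalg.svd(q-c);print('awl',len(q),c.round(4),V[0].round(4),V[2].round(3),np.percentile((q-c)@V[0],[1,99]).round(4),q.min(0).round(3),q.max(0).round(3))
E
```

```text
sole 1060 z 0.0579 [500. -29.] [ 66. 176.] 9.9
 axis [ 0.1727 -0.985 ]
  -0.090 w 48.6 mid 0.0;  -0.075 w 66.1 mid 0.1;  -0.060 w 64.6 mid -0.4;  -0.045 w 66.0 mid -0.2;  -0.030 w 65.1 mid 0.7;  -0.015 w 49.1 mid 0.3;  0.000 w 49.2 mid -0.2;  0.015 w 49.5 mid -0.1;  0.030 w 48.9 mid -0.5;  0.045 w 52.8 mid -1.4;  0.060 w 54.4 mid -0.6;  0.075 w 39.6 mid -0.3;
stack 1089 z 0.0659 [ 521. -300.] [ 66. 175.] 84.5
 axis [ 0.9953 -0.0964]
  -0.090 w 43.3 mid 5.6;  -0.075 w 54.0 mid 5.9;  -0.060 w 51.7 mid 5.1;  -0.045 w 50.4 mid 3.4;  -0.030 w 49.8 mid 3.7;  -0.015 w 49.9 mid 4.2;  0.000 w 48.4 mid 2.7;  0.015 w 62.0 mid 1.6;  0.030 w 65.5 mid -0.2;  0.045 w 64.5 mid 0.6;  0.060 w 63.4 mid 0.9;  0.075 w 49.8 mid 0.5;
bigstack 2795 z 0.0916 [ 238. -320.] [ 93. 246.] 82.5
 axis [ 0.9914 -0.1306]
  -0.090 w 75.9 mid -1.5;  -0.075 w 74.5 mid -1.9;  -0.060 w 68.1 mid -0.8;  -0.045 w 67.2 mid -0.4;  -0.030 w 69.8 mid -2.0;  -0.015 w 71.4 mid -2.2;  0.000 w 69.5 mid -1.5;  0.015 w 71.2 mid 1.0;  0.030 w 90.7 mid 0.2;  0.045 w 90.6 mid 0.3;  0.060 w 92.5 mid -0.4;  0.075 w 93.2 mid 0.0;
tray rim ((507.46044921875, -8.368782043457031), (240.97271728515625, 125.81604766845703), 7.347434043884277)
floorz 0.0034561630945509013
awl 237 [0.5493 0.2346 0.1335] [-0.707   0.2038 -0.6773] [ 0.677 -0.083 -0.731] [-0.0377  0.0486] [0.514 0.218 0.098] [0.587 0.254 0.162]
awl 261 [0.5586 0.2444 0.1334] [-0.685   0.292  -0.6675] [0.117 0.948 0.295] [-0.0328  0.0558] [0.518 0.217 0.088] [0.588 0.26  0.162]
```

View pics/c1.png

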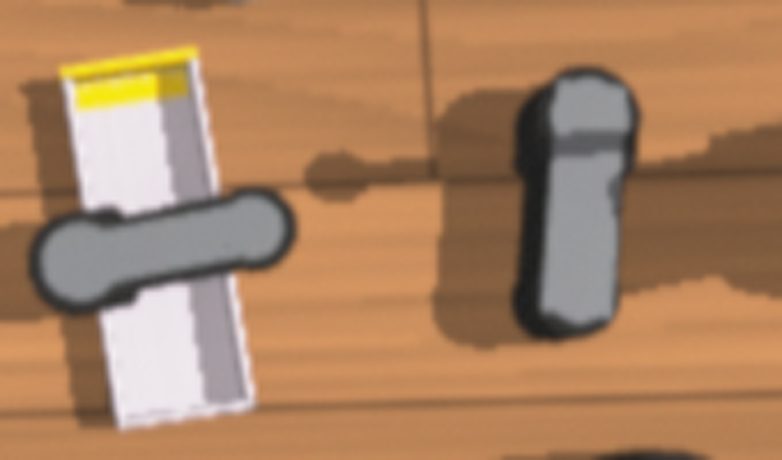

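The crop confirms it. The stack at crop (580,200) is three soles, 66 mm high with a 66x175 outline, and its toe (wide end) is at the top, +x. The larger one is 92 mm high and 246 mm long, so it isn't the one meant. The loose sole's toe is its left end, crop (75,260), pointing +y.

```bash
cat >> h.py <<'E'
def down(yaw): # tool x at world yaw(deg), pointing down
    return R.from_euler('z',yaw,degrees=True)*R.from_euler('x',180,degrees=True)
def plan(*wps):
    o=arm.get_obs(); p=o['position']; r=R.from_quat(o['tool_rot'])
    for q,rr in wps:
        q=np.array(q); w=(r.inv()*rr).as_rotvec(); d=rr.inv().apply(q-p)
        print('turn',w.round(4),'rows>=%.1f'%(np.degrees(np.linalg.norm(w))/10.7),'| shift',d.round(4),'rows>=%.1f'%(np.linalg.norm(d)/.0625)); p,r=q,rr
E
python3 - <<'E'
from h import *
from scipy.optimize import minimize
P,p,d=cloud('top0')
def half(x): return np.where(x>25,33,np.where(x>-35,25,28))
def fit(u0,u1,v0,v1,zl,zh,x0):
    Q=P[v0:v1,u0:u1].reshape(-1,3); zs=Q[:,2]; q=Q[:,:2]*1000; m=(zs>zl)&(zs<zh)
    q=q[m]
    def cost(a):
        c,s=np.cos(a[2]),np.sin(a[2]); x=(q[:,0]-a[0])*c+(q[:,1]-a[1])*s; y=-(q[:,0]-a[0])*s+(q[:,1]-a[1])*c
        return np.mean(np.clip(np.maximum(np.abs(y)-half(x)+2,np.maximum(x-87,-90-x)),0,None)**2)
    best=min((minimize(cost,np.array(x0)+[dx,dy,da],method='Nelder-Mead') for dx in(-4,4) for dy in(-4,4) for da in(-.05,.05)),key=lambda r:r.fun)
    print(best.x[:2].round(1),np.degrees(best.x[2]).round(2),best.fun)
fit(255,325,190,235,.053,.075,[500,-28,np.radians(100)])
fit(360,400,170,240,.063,.085,[521,-300,np.radians(-6)])
b=(.497,-.033) 
plan(((.42,.3,.26),down(100)),((.4988,-.0324,.15),down(100)),((.4988,-.0324,.032),down(100)))
E
```

```text
[500.5 -30. ] 99.65 0.07020276269877389
[ 519.1 -296.6] -7.82 0.04105588489965553
turn [-1.0000e-03  6.0000e-04  1.1734e+00] rows>=6.3 | shift [-0.3765  0.2143 -0.0293] rows>=6.9
turn [0. 0. 0.] rows>=0.0 | shift [-0.341   0.0199  0.11  ] rows>=5.7
turn [0. 0. 0.] rows>=0.0 | shift [ 0.    -0.     0.118] rows>=1.9
```

apply_moves(offset=[[0,0,-0.01],[0,0,-0.01],[0,0,-0.01],[0,0,0],[0,0,0],[0,0,0],[0,0,0],[0,0,0],[-0.047,0.027,0],[-0.047,0.027,0],[-0.047,0.027,0],[-0.047,0.027,0],[-0.047,0.027,0],[-0.047,0.027,0],[-0.047,0.027,0],[-0.047,0.027,0],[0,0,0]], angular=[[0,0,0.147],[0,0,0.147],[0,0,0.147],[0,0,0.147],[0,0,0.147],[0,0,0.147],[0,0,0.147],[0,0,0.147],[0,0,0],[0,0,0],[0,0,0],[0,0,0],[0,0,0],[0,0,0],[0,0,0],[0,0,0],[0,0,0]], grip=[-1,-1,-1,-1,-1,-1,-1,-1,-1,-1,-1,-1,-1,-1,-1,-1,-1])

```text
time_s: 2.22
position: [0.4226, 0.2978, 0.2611]
tool_rot: [0.645, 0.764, -0.0, 0.0]
wrist_force: [-0.4, 0.3, -0.5]
opening: 0.0857
finger_force: 0.0
```

```bash
python3 - <<'E'
from h import *
o=arm.get_obs();print(o['position'],o['joints'],o['wrist_force'])
plan(((.5005,-.033,.17),down(99.8)),((.5005,-.033,.032),down(99.8)))
E
```

```text
[0.42262267 0.29779425 0.26111398] [ 5.55618555e-01  2.62146838e-01  1.86151285e+00 -7.01578913e-04
  1.01819050e+00  3.87941676e-01] [-0.42342585  0.30819241 -0.53249235]
turn [-0.      0.0007 -0.003 ] rows>=0.0 | shift [-0.3392  0.0204  0.0911] rows>=5.6
turn [0. 0. 0.] rows>=0.0 | shift [-0.    -0.     0.138] rows>=2.2
```

apply_moves(offset=[[-0.0424,0.0026,0.002],[-0.0424,0.0026,0.002],[-0.0424,0.0026,0.008],[-0.0424,0.0026,0.008],[-0.0424,0.0026,0.008],[-0.0424,0.0026,0.02],[-0.0424,0.0026,0.02],[-0.0424,0.0022,0.023],[0,0,0],[0,0,0]], angular=[[0,0,0],[0,0,0],[0,0,0],[0,0,0],[0,0,0],[0,0,0],[0,0,0],[0,0,0],[0,0,0],[0,0,0]], grip=[-1,-1,-1,-1,-1,-1,-1,-1,-1,-1])

```text
time_s: 3.48
position: [0.4987, -0.0296, 0.1703]
tool_rot: [0.644, 0.765, -0.0, -0.0]
wrist_force: [-0.9, 0.6, 0.4]
opening: 0.0852
finger_force: 0.0
```

```bash
python3 - <<'E'
from h import *
c=snap('wrist','w1'); P,p,d=cloud('w1')
m=(P[...,2]>.050)&(P[...,2]<.064)&(d>0)&(abs(P[...,0]-.5)<.07)&(abs(P[...,1]+.03)<.12)
q=P[m][:,:2]*1000; print(len(q),np.median(P[m][:,2]),cv2.minAreaRect(q.astype(np.float32)),q.min(0),q.max(0))
plan(((.5005,-.033,.032),down(99.8)))
E
```

```text
9881 0.05693017883849124 ((497.9146728515625, -28.594093322753906), (67.19205474853516, 175.8339385986328), 10.012965202331543) [ 454.38911012 -116.0696038 ] [534.85162272  58.66384386]
turn [ 0.0001 -0.0002  0.0015] rows>=0.0 | shift [-0.0039  0.001   0.1386] rows>=2.2
```

View pics/w1.png

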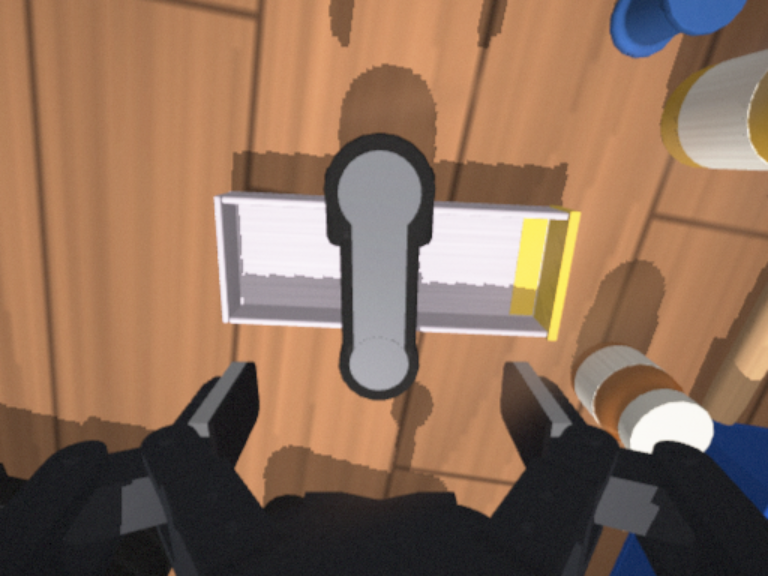

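The sole's toe is at the top of the view (380,165), and its waist (380,280) is centred between the fingers and clear of the tray rims.

apply_moves(offset=[[-0.0024,0,0.03],[0,0,0.04],[0,0,0.04],[0,0,0.028],[0,0,0],[0,0,0],[0,0,0],[0,0,0],[0,0,0],[0,0,0],[0,0,0],[0,0,0]], angular=[[0,0,0],[0,0,0],[0,0,0],[0,0,0],[0,0,0],[0,0,0],[0,0,0],[0,0,0],[0,0,0],[0,0,0],[0,0,0],[0,0,0]], grip=[-1,-1,-1,-1,-1,-1,0.6,0.6,0.6,0.6,0.6,0.6], grip_force=40)

```text
time_s: 5.03
position: [0.4999, -0.0326, 0.0333]
tool_rot: [0.644, 0.765, 0.0, 0.001]
wrist_force: [-1.7, 2.2, 15.1]
opening: 0.049
finger_force: 39.0
```

apply_moves(offset=[[0,0,-0.02],[0,0,-0.04],[0,0,-0.05],[0,0,-0.05],[0,0,0],[0,0,0]], angular=[[0,0,0],[0,0,0],[0,0,0],[0,0,0],[0,0,0],[0,0,0]], grip=[0.6,0.6,0.6,0.6,0.6,0.6])

```text
time_s: 5.78
position: [0.4989, -0.0326, 0.1921]
tool_rot: [0.644, 0.765, 0.0, 0.0]
wrist_force: [-0.3, 0.3, -2.0]
opening: 0.0492
finger_force: 43.9
```

```bash
python3 - <<'E'
from h import *
o=arm.get_obs(); T=R.from_quat(o['tool_rot']);print(o['position'],o['wrist_force'])
snap('wrist','w2'); P,p,d=cloud('w2')
Q=T.inv().apply(P.reshape(-1,3)-o['position']).reshape(P.shape)*1000
m=(d>0)&(abs(Q[...,2]+25)<15)&(abs(Q[...,0])<120)&(abs(Q[...,1])<45)&(d>.1)
q=Q[m]; print(len(q)); A=np.c_[q[:,:2],np.ones(len(q))]; print('plane',np.linalg.lstsq(A,q[:,2],rcond=None)[0])
print(cv2.minAreaRect(q[:,:2].astype(np.float32)))
for k in range(-100,110,15):
    s=q[(q[:,0]>=k)&(q[:,0]<k+15)]
    if len(s): print(k,len(s),s[:,1].min().round(1),s[:,1].max().round(1),np.median(s[:,2]).round(1),s[:,0].min().round(1),s[:,0].max().round(1))
# tray rim in world
m=(d>0)&(abs(P[...,2]-.035)<.004)&(P[...,1]>-.08)&(P[...,1]<.08)&(P[...,0]>.35)
print('tray',cv2.minAreaRect((P[m][:,:2]*1000).astype(np.float32)))
plan(((.52,-.30,.18),down(-7.8)))
E
```

```text
[ 0.49894726 -0.03261925  0.19209894] [-0.30443919  0.25806525 -1.98026339]
33949
plane [ 6.92566274e-03  1.53580697e-03 -2.41270118e+01]
((26.001083374023438, 1.2672691345214844), (131.70529174804688, 76.4481201171875), 4.049145698547363)
-40 1851 -25.1 24.9 -23.4 -39.8 -25.0
-25 2435 -25.2 25.2 -23.4 -25.0 -10.0
-10 3166 -26.4 26.4 -23.6 -10.0 5.0
5 4559 -38.5 38.2 -23.6 5.0 20.0
20 3687 -33.7 33.5 -23.5 20.0 35.0
35 4645 -33.7 33.5 -23.7 35.0 50.0
50 5391 -33.7 33.5 -23.9 50.0 65.0
65 5456 -33.8 33.4 -23.8 65.0 80.0
80 2759 -25.3 25.0 -23.2 80.2 92.2
tray ((556.4066162109375, -31.284805297851562), (341.2846374511719, 150.9816436767578), 14.218768119812012)
turn [-1.3000e-03  1.0000e-03  1.8788e+00] rows>=10.1 | shift [0.0576 0.2621 0.0114] rows>=4.3
```

apply_moves(offset=[[0,0,0],[0,0,0],[0,0,0],[0,0,0],[0,0,0],[0,0,0],[0,0,0],[0,0,0],[0,0,0],[0,0,0],[0,0,0],[0,0,0],[0.005,0.03,-0.015],[0.005,0.03,-0.015],[0.005,0.03,-0.015],[0.003,0.03,-0.015],[0,0,0],[0,0,0]], angular=[[0,0,0.1566],[0,0,0.1566],[0,0,0.1566],[0,0,0.1566],[0,0,0.1566],[0,0,0.1566],[0,0,0.1566],[0,0,0.1566],[0,0,0.1566],[0,0,0.1566],[0,0,0.1566],[0,0,0.1566],[0,0,0],[0,0,0],[0,0,0],[0,0,0],[0,0,0],[0,0,0]], grip=[0.6,0.6,0.6,0.6,0.6,0.6,0.6,0.6,0.6,0.6,0.6,0.6,0.6,0.6,0.6,0.6,0.6,0.6])

```text
time_s: 8.07
position: [0.5001, -0.1534, 0.2509]
tool_rot: [0.998, -0.068, -0.001, -0.0]
wrist_force: [0.6, -0.2, -1.5]
opening: 0.0493
finger_force: 43.8
```

```bash
python3 - <<'E'
from h import *
o=arm.get_obs(); print(o['position'],o['joints'].round(2))
snap('wrist','w3'); P,p,d=cloud('w3')
m=(d>0)&(abs(P[...,2]-.066)<.003)&(P[...,1]<-.22)&(P[...,1]>-.40)&(P[...,0]>.40)&(P[...,0]<.65)
q=P[m][:,:2]*1000; print(len(q),np.median(P[m][:,2]))
r=cv2.minAreaRect(q.astype(np.float32)); print(r)
for a in (-7.8,):
    e=np.array([np.cos(np.radians(a)),np.sin(np.radians(a))]);n=np.array([-e[1],e[0]]);s=q@e;w=q@n
    print('along',s.min().round(1),s.max().round(1),e)
    s0=s.min()
    for k in range(0,180,15):
        t=w[(s-s0>=k)&(s-s0<k+15)]
        if len(t): print(k,t.min().round(1),t.max().round(1),'mid',((t.min()+t.max())/2).round(1))
# tray rim
m=(d>0)&(abs(P[...,2]-.035)<.004)&(P[...,1]>-.08)&(P[...,1]<.06)&(P[...,0]>.36)&(P[...,0]<.66)
print('tray',m.sum(),cv2.minAreaRect((P[m][:,:2]*1000).astype(np.float32)))
E
```

```text
[ 0.50010602 -0.15341665  0.25089918] [-0.36  0.28  1.86  0.    1.    1.35]
6528 0.06537605710025382
((519.2592163085938, -301.23065185546875), (66.26237487792969, 175.29396057128906), 85.03886413574219)
along 467.4 642.9 [ 0.99074784 -0.13571557]
0 -246.9 -201.5 mid -224.2
15 -251.8 -197.8 mid -224.8
30 -251.4 -198.7 mid -225.0
45 -249.1 -200.5 mid -224.8
60 -249.1 -199.6 mid -224.3
75 -249.1 -200.6 mid -224.8
90 -249.1 -200.2 mid -224.6
105 -256.2 -194.6 mid -225.4
120 -257.7 -192.7 mid -225.2
135 -258.4 -192.0 mid -225.2
150 -256.7 -193.1 mid -224.9
165 -247.2 -203.7 mid -225.5
tray 1628 ((508.2109069824219, -26.378726959228516), (239.95614624023438, 92.98905181884766), 7.053216457366943)
```

View pics/w3.png

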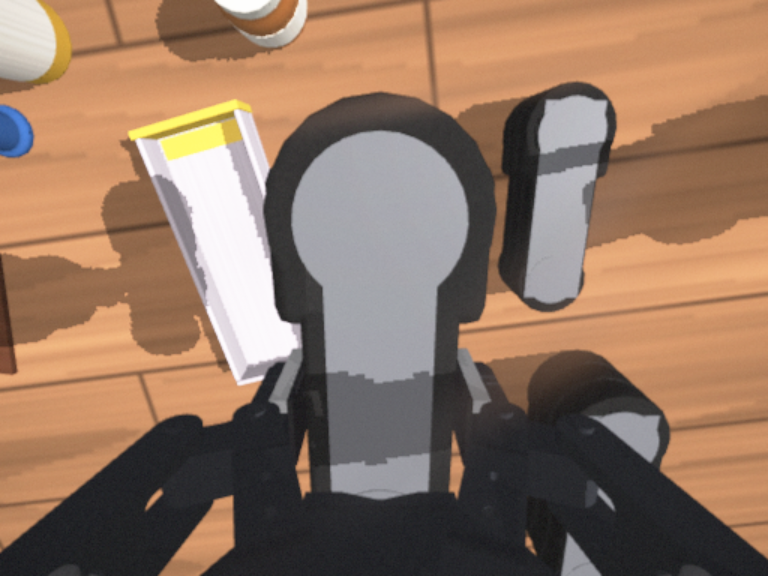

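The stack is at right, its toe at top (570,110) and heel (550,300), and the held sole is level with its toe also pointing up. Alignment looks good.

```bash
python3 - <<'E'
from h import *
plan(((.5151,-.2975,.25),down(-8)),((.5151,-.2975,.0645),down(-8)))
E
```

```text
turn [-0.0007  0.0023  0.0034] rows>=0.0 | shift [0.0349 0.1409 0.001 ] rows>=2.3
turn [0. 0. 0.] rows>=0.0 | shift [-0.     -0.      0.1855] rows>=3.0
```

apply_moves(offset=[[0.007,0.028,0],[0.007,0.028,0],[0.007,0.028,0],[0.007,0.028,0],[0.007,0.029,0],[0,0,0],[0,0,0.03],[0,0,0.04],[0,0,0.04],[0,0,0.04],[0,0,0.02],[0,0,0.005],[0,0,0],[0,0,0]], angular=[[0,0.002,0.003],[0,0,0],[0,0,0],[0,0,0],[0,0,0],[0,0,0],[0,0,0],[0,0,0],[0,0,0],[0,0,0],[0,0,0],[0,0,0],[0,0,0],[0,0,0]], grip=[0.6,0.6,0.6,0.6,0.6,0.6,0.6,0.6,0.6,0.6,0.6,0.6,0.6,0.6])

```text
time_s: 9.88
position: [0.5169, -0.2985, 0.0783]
tool_rot: [0.998, -0.07, 0.002, 0.0]
wrist_force: [-0.6, 0.7, -1.1]
opening: 0.0492
finger_force: 43.7
```

apply_moves(offset=[[-0.0019,-0.0007,0.004],[0,0,0.004],[0,0,0.003],[0,0,0],[0,0,0]], angular=[[0,0,0],[0,0,0],[0,0,0],[0,0,0],[0,0,0]], grip=[0.6,0.6,0.6,0.6,0.6])

```text
time_s: 10.5
position: [0.5146, -0.2976, 0.0664]
tool_rot: [0.998, -0.07, 0.001, 0.0]
wrist_force: [0.0, 0.5, -1.0]
opening: 0.049
finger_force: 43.7
```

apply_moves(offset=[[0,0,0.001],[0,0,0.001],[0,0,0.0005],[0,0,0]], angular=[[0,0,0],[0,0,0],[0,0,0],[0,0,0]], grip=[0.6,0.6,0.6,0.6])

```text
time_s: 11.0
position: [0.5147, -0.2975, 0.0644]
tool_rot: [0.998, -0.07, 0.001, 0.0]
wrist_force: [-2.9, 2.2, 9.3]
opening: 0.0492
finger_force: 45.1
```

apply_moves(offset=[[0,0,0],[0,0,0],[0,0,0],[0,0,0],[0,0,-0.02],[0,0,-0.04],[0,0,-0.06],[0,0,-0.06],[0,0,0],[0,0,0]], angular=[[0,0,0],[0,0,0],[0,0,0],[0,0,0],[0,0,0],[0,0,0],[0,0,0],[0,0,0],[0,0,0],[0,0,0]], grip=[-0.6,-0.6,-0.6,-0.6,-0.6,-0.6,-0.6,-0.6,-0.6,-0.6])

```text
time_s: 12.25
position: [0.514, -0.2973, 0.2437]
tool_rot: [0.998, -0.07, 0.001, 0.0]
wrist_force: [-0.5, -0.1, -0.5]
opening: 0.0683
finger_force: 0.0
```

```bash
python3 - <<'E'
from h import *
o=arm.get_obs(); print(o['position'],o['joints'].round(2))
snap('wrist','w4'); P,p,d=cloud('w4')
a=np.radians(-8);e=np.array([np.cos(a),np.sin(a)]);n=np.array([-e[1],e[0]])
for zz in (.088,.0):
    m=(d>0)&((abs(P[...,2]-.087)<.005) if zz else (P[...,2]>.02)&(P[...,2]<.07))&(P[...,1]<-.22)&(P[...,1]>-.40)&(P[...,0]>.40)&(P[...,0]<.65)
    q=P[m]; s=q[:,:2]@e*1000;w=q[:,:2]@n*1000; print(len(q),np.median(q[:,2]),s.min(),s.max())
    for k in range(465,645,15):
        t=(s>=k)&(s<k+15)
        if t.sum()>3: print(k,w[t].min().round(1),w[t].max().round(1),'mid',((w[t].min()+w[t].max())/2).round(1),np.median(q[t,2]).round(4))
# scene: awl and neighbours
snap('top','top1')
P,p,d=cloud('top1'); h=cv2.cvtColor(p,cv2.COLOR_RGB2HSV)
E
```

```text
[ 0.51399582 -0.29731703  0.24367017] [-0.58  0.39  1.72  0.    1.03  1.13]
7614 0.08804636036013314 467.5145630118031 644.160058404735
465 -244.8 -202.2 mid -223.5 0.0878
480 -250.7 -195.1 mid -222.9 0.0884
495 -250.4 -196.6 mid -223.5 0.0884
510 -247.6 -198.0 mid -222.8 0.0881
525 -247.4 -198.4 mid -222.9 0.088
540 -248.0 -198.8 mid -223.4 0.088
555 -247.8 -198.1 mid -223.0 0.0879
570 -256.0 -190.8 mid -223.4 0.0879
585 -255.9 -189.8 mid -222.8 0.0881
600 -256.9 -189.6 mid -223.3 0.0882
615 -255.9 -189.8 mid -222.9 0.0882
630 -250.2 -196.7 mid -223.5 0.0875
  return _methods._mean(a, axis=axis, dtype=dtype,
  ret = ret.dtype.type(ret / rcount)
Traceback (most recent call last):
ValueError: zero-size array to reduction operation minimum which has no identity
```

View pics/w4.png

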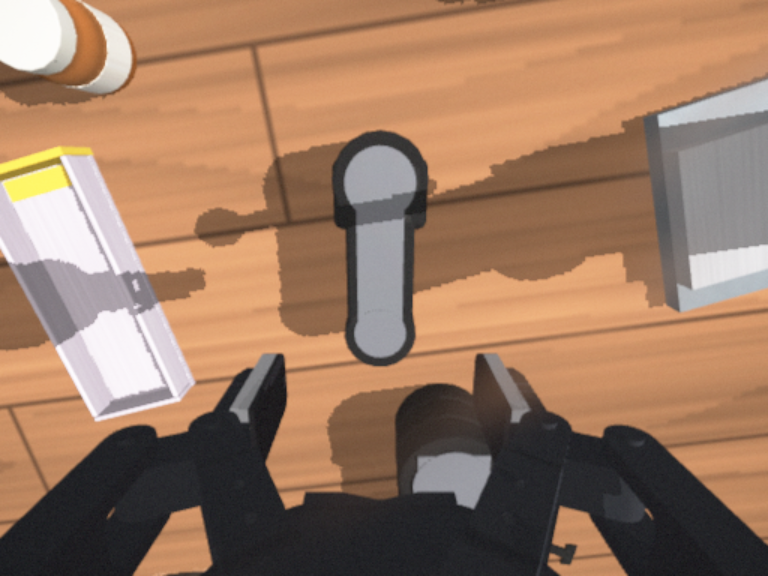

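The sole rests on the stack at z = 88 mm, toe at top (380,180), with its midline within 2 mm of the stack's. Next is the awl.

```bash
python3 - <<'E'
from h import *
plan(((.45,.25,.34),down(-17)))
E
```

```text
turn [-0.0007 -0.0005  0.1573] rows>=0.8 | shift [-0.2208 -0.5046 -0.0971] rows>=8.9
```

apply_moves(offset=[[0,0,-0.05],[-0.0184,-0.042,-0.047],[-0.0184,-0.042,0],[-0.0184,-0.042,0],[-0.0184,-0.042,0],[-0.0184,-0.042,0],[-0.0184,-0.042,0],[-0.0184,-0.042,0],[-0.0184,-0.042,0],[-0.0184,-0.042,0],[-0.0184,-0.042,0],[-0.0184,-0.042,0],[-0.0184,-0.042,0],[0,0,0],[0,0,0]], angular=[[0,0,0.08],[0,0,0.077],[0,0,0],[0,0,0],[0,0,0],[0,0,0],[0,0,0],[0,0,0],[0,0,0],[0,0,0],[0,0,0],[0,0,0],[0,0,0],[0,0,0],[0,0,0]], grip=[0,0,0,0,0,0,0,0,0,0,0,0,0,0,0])

```text
time_s: 14.18
position: [0.4465, 0.246, 0.337]
tool_rot: [0.989, -0.147, 0.0, 0.001]
wrist_force: [0.3, -0.3, -0.3]
opening: 0.0424
finger_force: 0.0
```

```bash
cat > awl.py <<'E'
from h import *
def go(f):
    o=arm.get_obs(); print(o['position'],o['joints'].round(2),o['opening'])
    snap('wrist',f); P,p,d=cloud(f); h=cv2.cvtColor(p,cv2.COLOR_RGB2HSV)
    m=((h[...,0]<6)|(h[...,0]>174))&(h[...,1]>180)&(h[...,2]>60)&(d>0)&(P[...,2]>.04)&(P[...,2]<.25)&(P[...,0]>.2)
    k,l,st,_=cv2.connectedComponentsWithStats(m.astype(np.uint8)); b=1+st[1:,4].argmax(); print(st[1:][st[1:,4]>50])
    m=cv2.erode((l==b).astype(np.uint8),np.ones((3,3)))>0
    q=P[m]; lo,hi=q.min(0),q.max(0); print(len(q),lo.round(4),hi.round(4))
    # RANSAC planes
    rng=np.random.default_rng(0); rest=q
    for i in range(3):
        if len(rest)<80: break
        best=None
        for _ in range(300):
            a,b_,c=rest[rng.choice(len(rest),3,replace=False)]; n=np.cross(b_-a,c-a); L=np.linalg.norm(n)
            if L<1e-6: continue
            n/=L; inl=abs((rest-a)@n)<.0012
            if best is None or inl.sum()>best.sum(): best=inl
        z=rest[best]; c=z.mean(0); V=np.linalg.svd(z-c,full_matrices=False)[2]
        n=V[2]*np.sign(V[2][2]); r=cv2.minAreaRect(((z-c)@V[:2].T*1000).astype(np.float32))
        print('plane',len(z),'c',c.round(4),'n',n.round(3),'long',V[0].round(3),'rect',np.round(r[0],1),np.round(r[1],1),round(r[2],1)); rest=rest[~best]
E
python3 -c "
from awl import *
go('w5')"
```

```text
[0.446511   0.24596543 0.33701658] [ 0.45  0.18  1.77 -0.    1.19  2.31] 0.042391313381886134
[[ 221   43   26   73 1554]]
1334 [0.5104 0.2163 0.0958] [0.5868 0.2557 0.1599]
plane 1003 c [0.5445 0.237  0.1312] n [-0.697  0.183  0.693] long [-0.666  0.191 -0.721] rect [4.3 0. ] [88.2 22.4] 0.0
plane 249 c [0.5778 0.2276 0.1527] n [ 0.642 -0.2    0.74 ] long [-0.321 -0.947  0.022] rect [-0.2 -0.8] [18.8 22.2] 87.0
plane 49 c [0.5518 0.234  0.1402] n [-0.728  0.189  0.659] long [-0.656  0.089 -0.749] rect [14.9 -2.2] [21.6 80.5] 83.9
```

View pics/w5.png

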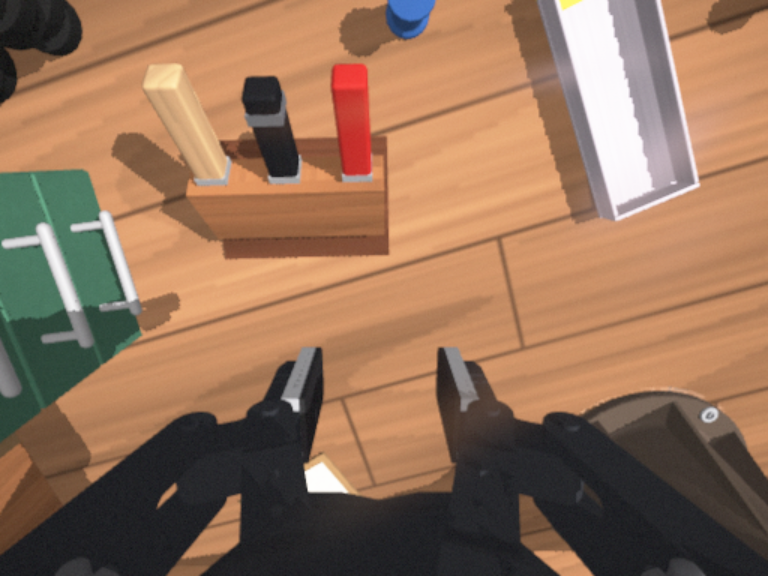

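The red awl is at (350,120), at the right end of the holder (nearest the tray), with the black rasp at (270,130) next to it. The axis fit gives a yaw of about -16° and a lean of 43°.

apply_moves(offset=[[0,0,0],[0,0,0],[0,0,0],[0,0,0],[0,0,0],[0,0,0],[0,0,0],[0,0,0]], angular=[[0,0.137,0],[0,0.137,0],[0,0.137,0],[0,0.137,0],[0,0.137,0],[0,0.137,0],[0,0,0],[0,0,0]], grip=[0,0,0,0,0,0,0,0])

```text
time_s: 15.22
position: [0.4861, 0.1974, 0.396]
tool_rot: [0.937, -0.098, 0.332, 0.035]
wrist_force: [0.5, 0.3, 0.2]
opening: 0.0426
finger_force: 0.0
```

```bash
python3 - <<'E'
from h import *
o=arm.get_obs();print(o['joints'].round(3)); print(R.from_quat(o['tool_rot']).as_matrix().round(3))
r=down(-16.3)*R.from_rotvec([0,np.radians(47),0]); tz=r.apply([0,0,1]); u=r.apply([1,0,0]); print(tz,u)
T=np.array([.5455,.2372,.1165])+.008*tz
plan((T-.1*tz,r),(T,r))
E
```

```text
[ 0.678 -0.047  2.084 -0.759  0.789  2.922]
[[ 0.76  -0.208  0.616]
 [-0.161 -0.978 -0.131]
 [ 0.63   0.    -0.777]]
[ 0.70195715 -0.20526664 -0.68199836] [ 0.65458564 -0.19141424  0.7313537 ]
turn [-0.0512  0.1388  0.0553] rows>=0.8 | shift [-0.1732 -0.0549  0.1321] rows>=3.6
turn [0. 0. 0.] rows>=0.0 | shift [-0.  -0.   0.1] rows>=1.6
```

apply_moves(offset=[[0,0,0],[0,0,0],[0,0,0],[0,0,0],[0,0,0],[0,0,0],[0,0,0],[0,0,0],[0,0,0],[0,0,0],[0,0,0],[0,0,0],[0,0,0],[0,0,0],[0,0,0],[0,0,0],[0,0,0],[0,0,0],[0,0,0],[0,0,0]], angular=[[0,-0.17,0],[0,-0.17,0],[0,-0.17,0],[0,-0.17,0],[0,0,-0.17],[0,0,-0.17],[0,0,-0.17],[0,0,-0.17],[0,0,-0.17],[0,0,-0.17],[0,0,-0.17],[0,0,-0.17],[0,0,-0.17],[0,0,-0.17],[0,0,-0.17],[0,0,-0.17],[0,0,-0.17],[0,0,-0.17],[0,0,-0.17],[0,0,-0.17]], grip=[0,0,0,0,0,0,0,0,0,0,0,0,0,0,0,0,0,0,0,0])

```text
time_s: 17.73
position: [0.4864, 0.1965, 0.3949]
tool_rot: [0.309, 0.951, -0.001, 0.016]
wrist_force: [-0.2, 0.7, 0.3]
opening: 0.0428
finger_force: 0.0
```

```bash
python3 - <<'E'
from h import *
o=arm.get_obs();print(o['position'],o['joints'].round(3)); T=R.from_quat(o['tool_rot']);print(T.as_matrix().round(3))
c=get_calibration('wrist'); print('cam in tool',T.inv().apply(-c['R'].T@c['t']-o['position']))
d0=down(163.7); r=d0*R.from_rotvec([0,-np.radians(47),0]); tz=r.apply([0,0,1])
T=np.array([.5455,.2372,.1165])+.008*tz
plan(((.45,.262,.30),d0),(T-.1*tz,r),(T,r))
E
```

```text
[0.48637363 0.19650112 0.39485929] [ 0.341  0.155  1.665 -0.022  1.298 -0.595]
[[-0.809  0.588  0.03 ]
 [ 0.588  0.809 -0.012]
 [-0.031  0.008 -0.999]]
cam in tool [ 0.07576075 -0.00042275 -0.14231187]
turn [ 0.0022  0.0322 -0.3438] rows>=1.8 | shift [0.0533 0.0527 0.0949] rows>=1.9
turn [ 0.     -0.8203  0.    ] rows>=4.4 | shift [0.0669 0.003  0.1053] rows>=2.0
turn [0. 0. 0.] rows>=0.0 | shift [0.  0.  0.1] rows>=1.6
```

apply_moves(offset=[[0,0,0],[0,0,0],[0.018,0.018,0.03],[0.018,0.018,0.032],[0.017,0.017,0.033],[0,0,0],[0,0,0],[0,0,0],[0,0,0],[0,0,0],[0,0,0],[0,0,0],[0,0,0]], angular=[[0.002,0.016,-0.172],[0,0.016,-0.172],[0,0,0],[0,0,0],[0,0,0],[0,-0.137,0],[0,-0.137,0],[0,-0.137,0],[0,-0.137,0],[0,-0.137,0],[0,-0.137,0],[0,0,0],[0,0,0]], grip=[0,0,0,0,0,0,0,0,0,0,0,0,0])

```text
time_s: 19.35
position: [0.4507, 0.2607, 0.2994]
tool_rot: [0.133, 0.912, -0.059, 0.383]
wrist_force: [1.1, 0.0, 0.5]
opening: 0.0424
finger_force: 0.0
```

```bash
cat >> h.py <<'E'
def rg(lean=43,yaw=-16.3): return down(yaw+180)*R.from_rotvec([0,-np.radians(90-lean),0])
E
python3 - <<'E'
from awl import *
r=rg(); tz=r.apply([0,0,1])
T=np.array([.5455,.2372,.1165])+.008*tz
go('w6')
print(R.from_quat(arm.get_obs()['tool_rot']).as_matrix().round(3))
plan((T-.08*tz,r),(T,r))
E
```

```text
[0.45070126 0.26067454 0.29944172] [ 0.97  0.18  2.2  -1.13  0.86  0.51] 0.04236509324282481
[[ 247   78   23   81 1329]]
689 [0.5175 0.2215 0.0978] [0.5706 0.2564 0.1574]
plane 615 c [0.5497 0.2382 0.1361] n [-0.691  0.213  0.691] long [ 0.645 -0.25   0.722] rect [-11.1  -2.7] [82.1 22. ] 4.2
[[-0.67   0.289  0.684]
 [ 0.199  0.957 -0.21 ]
 [-0.715 -0.005 -0.699]]
turn [-0.0098 -0.0233 -0.003 ] rows>=0.1 | shift [0.0679 0.0042 0.1241] rows>=2.3
turn [0. 0. 0.] rows>=0.0 | shift [0.   0.   0.08] rows>=1.3
```

apply_moves(offset=[[0.017,0.001,0.031],[0.017,0.001,0.031],[0.017,0.001,0.031],[0.017,0.001,0.031],[0,0,0],[0,0,0]], angular=[[-0.01,-0.023,-0.003],[0,0,0],[0,0,0],[0,0,0],[0,0,0],[0,0,0]], grip=[0,0,0,0,0,0])

```text
time_s: 20.15
position: [0.4928, 0.2564, 0.1723]
tool_rot: [0.132, 0.908, -0.061, 0.393]
wrist_force: [0.3, -0.1, 0.1]
opening: 0.0427
finger_force: 0.0
```

```bash
python3 - <<'E'
from awl import *
go('w7')
o=arm.get_obs(); t=R.from_quat(o['tool_rot']); P,p,d=cloud('w7'); h=cv2.cvtColor(p,cv2.COLOR_RGB2HSV)
m=((h[...,0]<6)|(h[...,0]>174))&(h[...,1]>180)&(h[...,2]>60)&(d>0)&(P[...,2]>.04)
q=t.inv().apply(P[m]-o['position'])*1000; f=q[abs(q[:,2]-np.median(q[:,2]))<4]
print('red in tool: x',np.percentile(f[:,0],[0,1,99,100]).round(1),'z',np.percentile(f[:,2],[5,50,95]).round(1))
for k in range(-60,70,20):
    s=f[(f[:,0]>=k)&(f[:,0]<k+20)]
    if len(s)>5: print(k,np.percentile(s[:,1],[1,99]).round(1),np.median(s[:,2]).round(1))
r=rg(); tz=r.apply([0,0,1]); T=np.array([.5455,.2372,.1165])+.008*tz; plan((T,r))
E
```

```text
[0.49283907 0.25640443 0.17232958] [ 0.89  0.47  2.28 -1.56  0.74  1.01] 0.04268250074740812
[[ 233  150   33  104 3148]]
2762 [0.5083 0.2204 0.0942] [0.5708 0.2575 0.1568]
plane 2542 c [0.5379 0.2394 0.1238] n [-0.695  0.203  0.69 ] long [ 0.665 -0.185  0.724] rect [2.9 0.2] [23.2 85.9] 89.9
plane 128 c [0.5394 0.2395 0.1231] n [-0.695  0.208  0.688] long [ 0.663 -0.187  0.725] rect [2.8 0.8] [23.4 85.7] 89.7
plane 92 c [0.5278 0.2432 0.1145] n [-0.694  0.211  0.688] long [ 0.658 -0.204  0.725] rect [15.3  1.1] [19.  82.7] 89.0
red in tool: x [-44.7 -43.2  42.9  53.4] z [67.4 68.7 70.1]
-60 [-14.3   8.7] 69.2
-40 [-15.    8.6] 68.9
-20 [-15.3   9.1] 68.8
0 [-15.4   8.9] 68.6
20 [-16.2   8.7] 68.4
40 [-15.9   8.5] 68.2
turn [-0.0092 -0.003  -0.0011] rows>=0.1 | shift [ 0.0028 -0.0039  0.0873] rows>=1.4
```

View pics/w7.png

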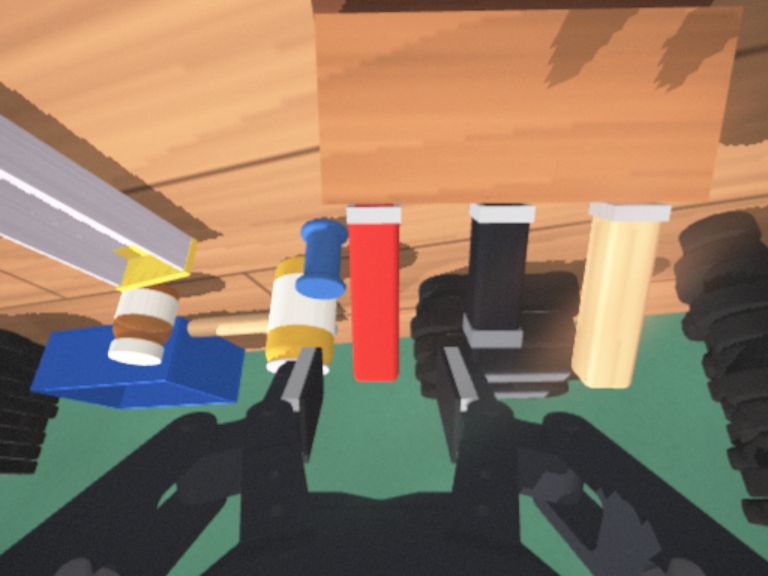

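The view shows the red handle centred near (375,290), between the half-open fingers and clear of the rasp at (500,270). Joint 4 is at its limit (-1.56), so I'll work out a reduced tilt with a fitted arm model.

```bash
cat > ik.py <<'E'
from h import *
from scipy.optimize import least_squares
def fk(q,k):
    a,b,a0,d,L,e=k; Rz=lambda t:R.from_euler('z',t); Ry=lambda t:R.from_euler('y',t)
    r1=Rz(q[0]); r3=r1*Ry(q[1]+q[2]); r=r3*Rz(q[3])*Ry(q[4])*Rz(q[5]-np.pi/2*-1)
    p=r1.apply([a0,0,d])+(r1*Ry(q[1])).apply([0,0,a])+r3.apply([e,0,b])+r.apply([0,0,L]); return p,r
D=[([1.301356,.480759,1.596825,0,1.065097,-.046588],[.14353,.63357,.23074]),([.5556,.26215,1.86151,-.0007,1.01819,.38794],[.42262,.29779,.26111]),
([-.58,.39,1.72,0,1.03,1.13],[.514,-.2973,.2437]),([.45,.18,1.77,0,1.19,2.31],[.4465,.246,.337]),([.341,.155,1.665,-.022,1.298,-.595],[.48637,.1965,.39486]),
([.97,.18,2.20,-1.13,.86,.51],[.4507,.2607,.2994]),([.678,-.047,2.084,-.759,.789,2.922],[.4861,.1974,.396])]
E
python3 - <<'E'
from ik import *
o=arm.get_obs(); D.append((o['joints'],o['position'])); 
for sg in (1,-1):
  s=least_squares(lambda k:np.concatenate([(fk(q,k)[0]-p)*1000 for q,p in D]),[.4,.4,0,.3,.2,0.]); print(s.x.round(4),np.abs(s.fun).max()); break
k=s.x; np.save('k.npy',k)
p,r=fk(o['joints'],k); rt=R.from_quat(o['tool_rot']); off=r.inv()*rt; print('off',off.as_rotvec().round(3))
lo=np.array([-2.75,-.82,.23,-1.56,.09,-2.92]);hi=np.array([2.75,2.05,2.67,4.7,2.69,2.92])
def ik(P,rr,q0):
    f=lambda q:np.r_[(fk(q,k)[0]-P)*20,((fk(q,k)[1]*off).inv()*rr).as_rotvec()*2]
    s=least_squares(f,np.clip(q0,lo+.01,hi-.01),bounds=(lo,hi)); return s.x,s.cost
G=np.array([.5455,.2372,.1165])+np.array([.003,.001,.0])*0
for tilt in (0,15,20,25,30,35,40,47):
    rr=down(163.7)*R.from_rotvec([0,-np.radians(tilt),0]); tz=rr.apply([0,0,1])
    u=np.array([.655,-.191,.731])
    for nm,P in (('g',G+.008*tz),('pre',G-.08*tz),('out',G+.008*tz+.09*u)):
        q,c=ik(P,rr,o['joints']*[1,1,1,.5,1,1]); print(tilt,nm,q.round(2),'%.1e'%c)
E
```

```text
[0.5704 0.4213 0.0286 0.2877 0.3275 0.0287] 28.556841744899476
off [-0.  0. -0.]
0 g [ 0.41  0.57  1.84 -0.    0.73 -0.88] 1.5e-29
0 pre [ 0.41  0.45  1.77 -0.    0.92 -0.88] 2.0e-30
0 out [ 0.35  0.54  1.67 -0.    0.93 -0.94] 1.2e-27
15 g [ 0.51  0.52  2.   -0.42  0.48 -0.42] 1.3e-29
15 pre [ 0.54  0.36  1.96 -0.32  0.66 -0.51] 2.8e-30
15 out [ 0.43  0.47  1.84 -0.28  0.65 -0.64] 1.6e-28
20 g [ 0.55  0.51  2.05 -0.66  0.42 -0.15] 9.9e-25
20 pre [ 0.59  0.35  2.03 -0.49  0.59 -0.31] 8.7e-30
20 out [ 0.47  0.46  1.9  -0.44  0.57 -0.47] 4.2e-29
25 g [ 0.58  0.52  2.09 -0.96  0.4   0.17] 1.5e-24
25 pre [ 0.64  0.35  2.08 -0.7   0.55 -0.06] 5.9e-29
25 out [ 0.5   0.45  1.95 -0.65  0.52 -0.25] 4.8e-29
30 g [ 0.62  0.53  2.14 -1.27  0.43  0.5 ] 2.2e-22
30 pre [ 0.7   0.35  2.14 -0.94  0.54  0.21] 1.8e-25
30 out [ 0.53  0.45  2.   -0.9   0.48  0.01] 1.7e-29
35 g [ 0.66  0.55  2.18 -1.52  0.49  0.79] 5.6e-29
35 pre [ 0.76  0.37  2.19 -1.18  0.56  0.5 ] 8.5e-25
35 out [ 0.56  0.46  2.05 -1.17  0.49  0.3 ] 4.7e-27
40 g [ 0.7   0.57  2.18 -1.56  0.57  0.87] 3.7e-03
40 pre [ 0.81  0.4   2.24 -1.38  0.62  0.75] 1.5e-29
40 out [ 0.6   0.47  2.09 -1.42  0.53  0.58] 2.1e-30
47 g [ 0.76  0.61  2.17 -1.56  0.69  0.95] 2.6e-02
47 pre [ 0.89  0.47  2.29 -1.56  0.74  1.02] 3.0e-04
47 out [ 0.65  0.5   2.12 -1.56  0.63  0.76] 4.1e-03
```

```bash
python3 - <<'E'
from h import *
r=rg(62); tz=r.apply([0,0,1]); G=np.array([.547,.2368,.115]); T=G+.005*tz; print(T)
plan((T-.085*tz,r),(T,r))
E
```

```text
[0.54925301 0.23614117 0.11058526]
turn [-0.0089  0.3287 -0.0026] rows>=1.8 | shift [-0.0239 -0.0038 -0.0021] rows>=0.4
turn [0. 0. 0.] rows>=0.0 | shift [-0.    -0.     0.085] rows>=1.4
```

apply_moves(offset=[[0,0,-0.01],[0,0,-0.01],[0,0,0],[-0.012,-0.002,0],[-0.012,-0.002,0.018],[0,0,0],[0,0,0]], angular=[[-0.009,0.11,-0.003],[0,0.11,0],[0,0.109,0],[0,0,0],[0,0,0],[0,0,0],[0,0,0]], grip=[0,0,0,0,0,0,0])

```text
time_s: 21.08
position: [0.5065, 0.2457, 0.1807]
tool_rot: [0.137, 0.956, -0.041, 0.255]
wrist_force: [-0.2, 0.0, 0.8]
opening: 0.0424
finger_force: 0.0
```

```bash
python3 - <<'E'
from awl import *
o=arm.get_obs(); t=R.from_quat(o['tool_rot']); print(o['joints'].round(2),o['position'])
snap('wrist','w8'); P,p,d=cloud('w8'); h=cv2.cvtColor(p,cv2.COLOR_RGB2HSV)
m=((h[...,0]<6)|(h[...,0]>174))&(h[...,1]>180)&(h[...,2]>60)&(d>0)&(P[...,2]>.04)
q=t.inv().apply(P[m]-o['position'])*1000; print(len(q),np.percentile(q,[1,50,99],axis=0).round(1))
r=rg(62); tz=r.apply([0,0,1]); G=np.array([.547,.2368,.115]); T=G+.005*tz
plan((T,r))
E
```

```text
[ 0.67  0.35  2.15 -0.95  0.53  0.2 ] [0.50650988 0.2457126  0.18071023]
3520 [[-44.6  -9.1  51.8]
 [ -2.2   3.5  64.4]
 [ 39.4  15.6  76.9]]
turn [-0.0089  0.0343  0.0017] rows>=0.2 | shift [-0.0058  0.0027  0.0824] rows>=1.3
```

apply_moves(offset=[[-0.006,0.003,0],[0,0,0.02],[0,0,0.025],[0,0,0.02],[0,0,0.017],[0,0,0],[0,0,0]], angular=[[-0.009,0.034,0.002],[0,0,0],[0,0,0],[0,0,0],[0,0,0],[0,0,0],[0,0,0]], grip=[0,0,0,0,0,0,0])

```text
time_s: 22.0
position: [0.5493, 0.2365, 0.111]
tool_rot: [0.138, 0.96, -0.034, 0.24]
wrist_force: [-0.4, 0.1, -0.4]
opening: 0.0426
finger_force: 0.0
```

```bash
python3 - <<'E'
from awl import *
o=arm.get_obs(); print(o['joints'].round(2),o['position'],o['wrist_force'])
r=rg(62); tz=r.apply([0,0,1]); G=np.array([.547,.2368,.115]); T=G+.005*tz
plan((T,r))
E
```

```text
[ 0.58  0.5   2.13 -1.13  0.41  0.32] [0.54934454 0.23650709 0.11104281] [-0.44395159  0.10772212 -0.36495763]
turn [-0.0002  0.0002 -0.0001] rows>=0.0 | shift [ 0.0002 -0.0004  0.0004] rows>=0.0
```

Excellent; close on the handle.

apply_moves(offset=[[0,0,0],[0,0,0],[0,0,0],[0,0,0],[0,0,0]], angular=[[0,0,0],[0,0,0],[0,0,0],[0,0,0],[0,0,0]], grip=[0.8,0.8,0.8,0.8,0.8], grip_force=50)

```text
time_s: 22.62
position: [0.5497, 0.2364, 0.1112]
tool_rot: [0.138, 0.96, -0.034, 0.24]
wrist_force: [-3.2, -0.7, 7.1]
opening: 0.0248
finger_force: 51.4
```

```bash
python3 - <<'E'
from awl import *
o=arm.get_obs(); print(o['joints'].round(2),o['position'],o['wrist_force'],o['opening'])
t=R.from_quat(o['tool_rot']); print('u in tool',t.inv().apply([.655,-.191,.731]).round(3))
E
```

```text
[ 0.58  0.5   2.13 -1.13  0.41  0.32] [0.54974177 0.23637497 0.11116747] [-3.24763672 -0.71877043  7.13579429] 0.02483318324581289
u in tool [-0.946  0.001 -0.324]
```

apply_moves(offset=[[-0.0095,0,-0.0032],[-0.0095,0,-0.0032],[-0.019,0,-0.0065],[-0.019,0,-0.0065],[-0.019,0,-0.0065],[-0.019,0,-0.0065],[0,0,0]], angular=[[0,0,0],[0,0,0],[0,0,0],[0,0,0],[0,0,0],[0,0,0],[0,0,0]], grip=[0.8,0.8,0.8,0.8,0.8,0.8,0.8])

```text
time_s: 23.5
position: [0.6164, 0.217, 0.1849]
tool_rot: [0.138, 0.96, -0.034, 0.24]
wrist_force: [0.0, -0.2, -1.1]
opening: 0.0247
finger_force: 50.5
```

```bash
cat > held.py <<'E'
from awl import *
def held(f,w='wrist'):
    o=arm.get_obs(); t=R.from_quat(o['tool_rot']); print(o['joints'].round(2),o['position'],o['wrist_force'])
    snap(w,f); P,p,d=cloud(f); h=cv2.cvtColor(p,cv2.COLOR_RGB2HSV)
    m=((h[...,0]<6)|(h[...,0]>174))&(h[...,1]>170)&(h[...,2]>50)&(d>0)
    q=t.inv().apply(P[m]-o['position'])*1000; q=q[(abs(q)<120).all(1)]; print(len(q),np.percentile(q,[0,1,50,99,100],axis=0).round(1))
    # upper face fit in tool xz (camera-facing), per-x
    for k in range(-70,60,10):
        s=q[(q[:,0]>=k)&(q[:,0]<k+10)]
        if len(s)>5: print(k,len(s),'y',np.percentile(s[:,1],[2,98]).round(1),'z',np.percentile(s[:,2],[2,50,98]).round(1))
E
python3 -c "
from held import *
held('w9')"
```

```text
[ 0.48  0.42  1.98 -0.75  0.49 -0.18] [0.61644462 0.21696937 0.18487249] [ 0.02561405 -0.16305583 -1.11491913]
7740 [[-33.9 -13.5 -74.7]
 [-31.9 -12.8 -29.1]
 [  5.6  -0.5 -16.4]
 [ 43.   11.4  -3.4]
 [ 43.8  12.1  -0.5]]
-40 264 y [-12.6  11.6] z [-29.8 -28.4 -26. ]
-30 1030 y [-12.7  11.7] z [-28.7 -26.3 -23.5]
-20 1021 y [-12.8  11.2] z [-25.4 -23.  -20.1]
-10 1008 y [-12.6  11.1] z [-22.1 -19.7 -17.1]
0 1011 y [-12.4  11.1] z [-19.7 -16.5 -13.9]
10 1027 y [-12.7  11.4] z [-15.8 -13.  -10. ]
20 1005 y [-12.7  11.3] z [-12.2  -9.8  -7.2]
30 1001 y [-12.8  11.3] z [-8.8 -6.5 -3.7]
40 373 y [-12.8  10.9] z [-5.7 -4.2 -2.1]
```

View pics/w9.png

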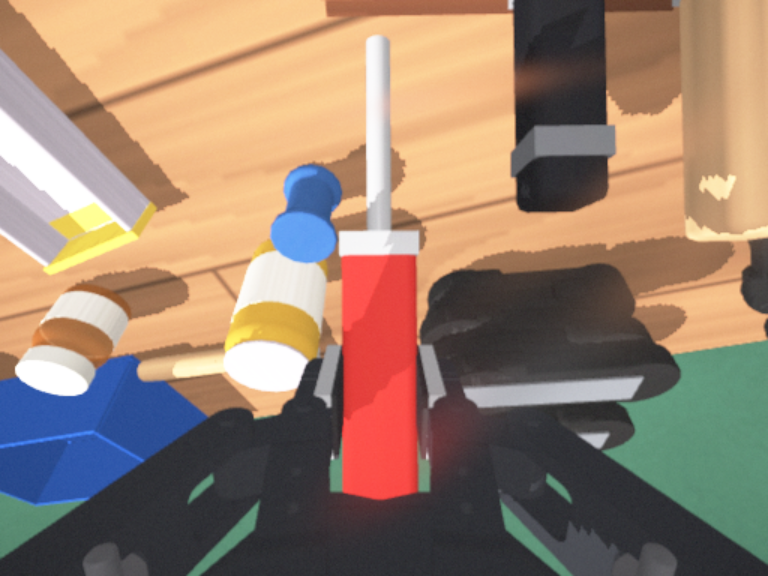

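The awl is out and held: handle at (380,370), shank up to (378,45), pitched 18.3° in the hand. The rasp and scraper are still in the holder.

```bash
cat > tray.py <<'E'
from held import *
def tray(f,cam):
    snap(cam,f); P,p,d=cloud(f)
    m=(d>0)&(abs(P[...,2]-.035)<.003)&(P[...,1]>-.10)&(P[...,1]<.06)&(P[...,0]>.36)&(P[...,0]<.66)
    k,l,st,_=cv2.connectedComponentsWithStats(cv2.dilate(m.astype(np.uint8),np.ones((3,3)))); b=1+st[1:,4].argmax(); m&=(l==b)
    print('tray',m.sum(),cv2.minAreaRect((P[m][:,:2]*1000).astype(np.float32)))
E
python3 - <<'E'
from tray import *
tray('top2','top')
P,p,d=cloud('w4')
c=np.array([.5082,-.0264]); a=np.radians(7.05); e=np.array([np.cos(a),np.sin(a)])
A=np.r_[c+.036*e,.018]; rr=down(187.05)*R.from_rotvec([0,np.radians(18.3),0]); tz=rr.apply([0,0,1]); T=A+.0045*tz
o=arm.get_obs(); r0=R.from_quat(o['tool_rot'])
plan((o['position']+[-.02,-.03,.14],r0),(T+[0,0,.15],rr),(T,rr)); print(T)
E
```

```text
tray 293 ((509.8459167480469, -25.622581481933594), (240.92453002929688, 90.58159637451172), 7.182541370391846)
turn [0. 0. 0.] rows>=0.0 | shift [-0.0562 -0.0345 -0.1287] rows>=2.3
turn [-0.0359  0.7961 -0.4182] rows>=4.8 | shift [ 0.0236 -0.2008  0.1758] rows>=4.3
turn [0. 0. 0.] rows>=0.0 | shift [-0.0471 -0.      0.1424] rows>=2.4
[ 0.54252554 -0.02215494  0.01372759]
```

apply_moves(offset=[[-0.014,-0.0086,-0.032],[-0.014,-0.0086,-0.032],[-0.014,-0.0086,-0.032],[-0.014,-0.0086,-0.032],[0,0,0],[0,0,0],[0,0,0],[0,0,0],[0,0,0],[0,0,0],[0,0,0],[0,0,0],[0,0,0],[0,0,0]], angular=[[0,0,0],[0,0,0],[0,0,0],[0,0,0],[-0.0045,0.0995,-0.0523],[-0.0045,0.0995,-0.0523],[-0.0045,0.0995,-0.0523],[-0.0045,0.0995,-0.0523],[-0.0045,0.0995,-0.0523],[-0.0045,0.0995,-0.0523],[-0.0045,0.0995,-0.0523],[-0.0045,0.0995,-0.0523],[0,0,0],[0,0,0]], grip=[0.8,0.8,0.8,0.8,0.8,0.8,0.8,0.8,0.8,0.8,0.8,0.8,0.8,0.8])

```text
time_s: 25.35
position: [0.5952, 0.1869, 0.3223]
tool_rot: [-0.06, 0.986, -0.01, -0.158]
wrist_force: [-0.5, -0.1, -1.8]
opening: 0.0249
finger_force: 50.4
```

```bash
cat > pl.py <<'E'
from tray import *
c=np.array([.509,-.026]); a=np.radians(7.1); e=np.array([np.cos(a),np.sin(a)])
A=np.r_[c+.036*e,.018]; rr=down(187.1)*R.from_rotvec([0,np.radians(18.3),0]); tz=rr.apply([0,0,1]); T=A+.0045*tz
o=arm.get_obs(); print(o['position'],o['joints'].round(2),o['wrist_force'],'T',T)
E
python3 -c "
from pl import *
plan((T+[0,0,.15],rr),(T+[0,0,.03],rr),(T,rr))"
```

```text
[0.59519693 0.18692456 0.32225298] [ 0.24  0.56  1.28  0.03  1.62 -1.46] [-0.47611886 -0.05342303 -1.76351242] T [ 0.54332182 -0.02172499  0.01372759]
turn [-0.0007  0.0012 -0.0017] rows>=0.0 | shift [ 0.0236 -0.2006  0.1748] rows>=4.3
turn [0. 0. 0.] rows>=0.0 | shift [-0.0377 -0.      0.1139] rows>=1.9
turn [0. 0. 0.] rows>=0.0 | shift [-0.0094 -0.      0.0285] rows>=0.5
```

apply_moves(offset=[[0.0039,-0.0334,0.0291],[0.0039,-0.0334,0.0291],[0.0039,-0.0334,0.0291],[0.0039,-0.0334,0.0291],[0.0039,-0.0334,0.0291],[0.0039,-0.0334,0.0291],[0,0,0],[0,0,0]], angular=[[0,0.001,-0.0017],[0,0,0],[0,0,0],[0,0,0],[0,0,0],[0,0,0],[0,0,0],[0,0,0]], grip=[0.8,0.8,0.8,0.8,0.8,0.8,0.8,0.8])

```text
time_s: 26.35
position: [0.5442, -0.0211, 0.1653]
tool_rot: [-0.062, 0.985, -0.01, -0.158]
wrist_force: [-0.1, -0.1, -1.3]
opening: 0.025
finger_force: 50.3
```

```bash
python3 - <<'E'
from pl import *
plan((T+[0,0,.03],rr),(T,rr))
held('w10'); tray('w11','wrist')
# shank: bright points near axis in world
P,p,d=cloud('w10'); t=R.from_quat(o['tool_rot']); q=t.inv().apply(P.reshape(-1,3)-o['position'])*1000
m=(d.ravel()>0)&(abs(q[:,1])<6)&(q[:,0]>55)&(q[:,0]<135)&(abs(q[:,2]-(-4.5+.33*q[:,0]))<12)
W=P.reshape(-1,3)[m]; print(m.sum(),q[m][:,0].max()); i=np.argsort(q[m][:,0]); print(W[i[::max(1,len(i)//6)]].round(4))
E
```

```text
[ 0.54422282 -0.02105225  0.1653354 ] [-0.06  0.58  1.65 -0.06  1.22 -1.72] [-0.14562607 -0.09064709 -1.28566479] T [ 0.54332182 -0.02172499  0.01372759]
turn [-0.0002  0.0014  0.0007] rows>=0.0 | shift [-0.0373 -0.0006  0.1158] rows>=1.9
turn [0. 0. 0.] rows>=0.0 | shift [-0.0094 -0.      0.0285] rows>=0.5
[-0.06  0.58  1.65 -0.06  1.22 -1.72] [ 0.54422282 -0.02105225  0.1653354 ] [-0.14562607 -0.09064709 -1.28566479]
7712 [[-117.3  -13.5  -74.8]
 [ -31.9  -12.8  -29.5]
 [   5.3   -0.5  -16.7]
 [  42.9   11.4   -3.7]
 [  43.8   26.8  113.3]]
-40 270 y [-12.8  11.8] z [-30.  -28.8 -26. ]
-30 1016 y [-12.3  11.3] z [-29.1 -26.6 -24. ]
-20 1024 y [-12.7  11.2] z [-25.8 -23.3 -20.2]
-10 1017 y [-12.4  11.3] z [-22.5 -20.  -17.4]
0 1019 y [-12.6  10.8] z [-19.6 -16.7 -14.2]
10 1009 y [-12.8  11.3] z [-16.  -13.4 -10.7]
20 999 y [-12.7  10.8] z [-12.4 -10.1  -7.4]
30 985 y [-12.5  10.8] z [-9.1 -6.7 -4.2]
40 372 y [-12.8  10.8] z [-6.1 -4.6 -2.4]
tray 1000 ((470.6064758300781, -3.1638126373291016), (174.28736877441406, 35.698822021484375), 8.375323295593262)
1927 118.25082891107742
[[ 0.4884 -0.0252  0.1718]
 [ 0.4785 -0.0348  0.1718]
 [ 0.468  -0.0349  0.1736]
 [ 0.4571 -0.033   0.1744]
 [ 0.4464 -0.0365  0.1741]
 [ 0.4347 -0.0358  0.1731]
 [ 0.4235 -0.0367  0.1737]]
```

View pics/w10.png

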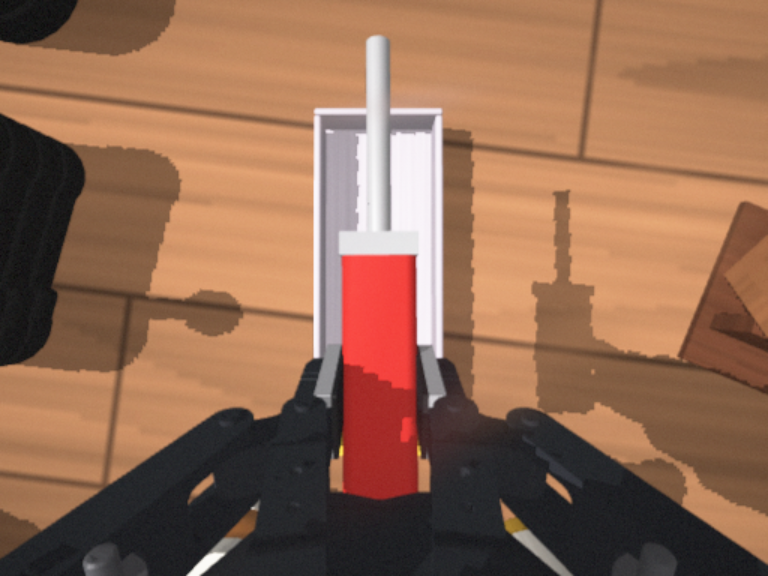

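The awl is level, centred over the tray, and the handle is on the yellow side. Lowering.

apply_moves(offset=[[-0.0093,-0.0006,0.029],[-0.0093,0,0.029],[-0.0093,0,0.029],[-0.0093,0,0.029],[-0.0031,0,0.0095],[-0.0022,0,0.0065],[0,0,0],[0,0,0]], angular=[[0,0.003,0],[0,0,0],[0,0,0],[0,0,0],[0,0,0],[0,0,0],[0,0,0],[0,0,0]], grip=[0.8,0.8,0.8,0.8,0.8,0.8,0.8,0.8])

```text
time_s: 27.45
position: [0.5433, -0.0222, 0.0266]
tool_rot: [-0.062, 0.985, -0.01, -0.16]
wrist_force: [-0.4, -0.3, -2.6]
opening: 0.0247
finger_force: 50.4
```

```bash
python3 - <<'E'
from pl import *
plan((T,rr))
E
```

```text
[ 0.54330762 -0.0221977   0.02662267] [-0.06  0.76  1.72 -0.07  0.98 -1.71] [-0.35446358 -0.33251068 -2.56240251] T [ 0.54332182 -0.02172499  0.01372759]
turn [-0.0001 -0.0022  0.0013] rows>=0.0 | shift [-0.0041  0.0005  0.0122] rows>=0.2
```

apply_moves(offset=[[-0.0016,0,0.0048],[-0.0012,0,0.0037],[-0.0006,0,0.002],[0,0,0],[0,0,0]], angular=[[0,0,0],[0,0,0],[0,0,0],[0,0,0],[0,0,0]], grip=[0.8,0.8,0.8,0.8,0.8])

```text
time_s: 28.08
position: [0.5426, -0.0222, 0.0148]
tool_rot: [-0.062, 0.985, -0.01, -0.16]
wrist_force: [0.0, -0.2, -1.8]
opening: 0.0246
finger_force: 50.4
```

apply_moves(offset=[[-0.0003,0,0.001],[-0.0002,0,0.0005],[0,0,0],[0,0,0]], angular=[[0,0,0],[0,0,0],[0,0,0],[0,0,0]], grip=[0.8,0.8,0.8,0.8])

```text
time_s: 28.58
position: [0.5426, -0.0222, 0.0132]
tool_rot: [-0.062, 0.985, -0.01, -0.16]
wrist_force: [0.3, -0.1, 0.4]
opening: 0.025
finger_force: 50.5
```

apply_moves(offset=[[-0.0002,0,0.0006],[0,0,0],[0,0,0]], angular=[[0,0,0],[0,0,0],[0,0,0]], grip=[0.8,0.8,0.8])

```text
time_s: 28.95
position: [0.5426, -0.0222, 0.0131]
tool_rot: [-0.062, 0.985, -0.01, -0.16]
wrist_force: [-1.9, 1.5, 9.9]
opening: 0.0247
finger_force: 51.7
```

Contact made. Release to about 40 mm opening, which keeps the fingers inside the tray, then lift straight up.

apply_moves(offset=[[0,0,0],[0,0,0],[0,0,0],[0,0,0],[0,0,0],[0.003,0,-0.0095],[0.0063,0,-0.019],[0.0126,0,-0.038],[0.0157,0,-0.0475],[0.0157,0,-0.0475],[0.0157,0,-0.0475],[0,0,0],[0,0,0]], angular=[[0,0,0],[0,0,0],[0,0,0],[0,0,0],[0,0,0],[0,0,0],[0,0,0],[0,0,0],[0,0,0],[0,0,0],[0,0,0],[0,0,0],[0,0,0]], grip=[0.15,0.15,0.15,0.15,0.15,0.15,0.15,0.15,0.15,0.15,0.15,0.15,0.15])

```text
time_s: 30.58
position: [0.5433, -0.0222, 0.2334]
tool_rot: [-0.062, 0.985, -0.01, -0.16]
wrist_force: [0.4, -0.3, -0.2]
opening: 0.0365
finger_force: 0.0
```

```bash
python3 - <<'E'
from h import *
o=arm.get_obs(); print(o['position'],o['wrist_force'],o['opening'])
snap('wrist','w12'); snap('scene','s12'); P,p,d=cloud('w12'); h=cv2.cvtColor(p,cv2.COLOR_RGB2HSV)
m=((h[...,0]<6)|(h[...,0]>174))&(h[...,1]>170)&(h[...,2]>50)&(d>0)&(P[...,0]>.4)
q=P[m]; q=q[(q[:,2]<.05)]; print(len(q),np.percentile(q,[1,50,99],axis=0).round(4)); V=np.linalg.svd(q-q.mean(0),full_matrices=False)[2]; print(V[0],V[2])
cv2.imwrite('pics/fin.png',np.vstack([cv2.resize(cv2.imread('pics/w12.png')[150:450],(768,300)),cv2.imread('pics/s12.png')[200:500]]))
E
```

```text
[ 0.54328329 -0.02220303  0.23343054] [ 0.41888249 -0.28638608 -0.15679014] 0.036540458144958925
1246 [[ 0.5046 -0.037   0.028 ]
 [ 0.5476 -0.0217  0.0306]
 [ 0.5902 -0.0064  0.0323]]
[ 0.98982164  0.14223878 -0.00460981] [0.00328281 0.00956261 0.99994889]
```

View pics/fin.png

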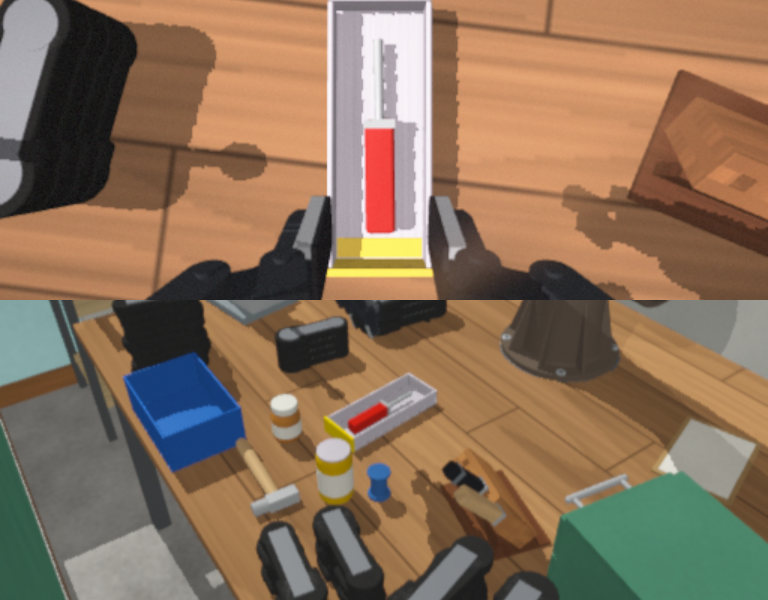

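The awl lies flat in the tray with its red handle at the yellow end (378,180). The scene view shows the sole neatly on the stack (312,340) and the other tools still in the holder, so I'm handing in.

```bash
python3 -c "
from workcell import workorder
print(workorder.job_done())"
```

```text
the job is handed in; nothing more can be done
None
```

The job is handed in, finished at about 31 s of the 66 s allowed: the sole is on the small stack, toe the same way and within about 2 mm, and the awl lies flat in the tray with its handle at the yellow end.

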